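# Set the flow dial of a spray turbine and start it

## Robot

A 6-joint arm with a two-finger parallel gripper is mounted at the origin on the work surface. World frame = base frame: x ahead of the robot, y to its left, z up, the work surface at z = 0. Lengths are in m, angles in degrees, forces in N, time in s.
With the tool pointing down it reaches from about 0.4 to 0.825 m from the base axis. Payload 7 kg.
Tool frame: the origin (TCP) lies midway between the tips of the shut fingers; the grasp point (between the pads) lies r.tcp_to_grasp behind it (r.tcp_to_grasp is the distance from the TCP to the grasp point, in m); x points along the fingers, y is the direction in which the jaws open and shut, and the axes are right-handed (so a half turn about x gives the same grasp; the last joint's range is limited). The gripper opens to 88 mm and grips with 3 to 60 N. Pads are 19 mm wide; open, the fingers measure 130 mm over their backs; the gripper's body (78 mm by 193 mm) begins 47 mm behind the grasp point.
Start: joints at [91.622, 20.546, 0.682, 0, -70.136, -16.507], TCP at [0.173, 0.652, 0.227] pointing down, gripper open.
Joint ranges: [-176.03, 176.03], [-82.01, 121.73], [-58.28, 71.71], [-173.87, 95.51], [-174.79, -0.11], [-173.66, 173.66]. Speed limits (degrees/s): [136.94, 136.94, 172.46, 180, 180, 180].

## Interface

Orientations are given as [roll, pitch, yaw] about the fixed x, y, z axes, in that order (R = Rz(yaw) Ry(pitch) Rx(roll)).
In Python, from plant import r gives the robot as it stands.
- The arm moves only by the tool carry_out, never from a script. Its argument "moves" is a list of rows, each a list of 7 numbers: the shift along the world's x, y, z in mm, then the turn, a rotation vector about the world's x, y, z in rad, then the opening in per cent of the stroke, from 0 (shut) to 100 (fully open). In form: [[x, y, z, wx, wy, wz, claw], ...]. A call has 1 to 5 rows; each row is the pose to reach, as a shift and turn from the pose commanded when the call began; what a row does not reach only later rows make up. A row lasts 1/10 s, in which the tool goes at most 50 mm and 8.59 degrees, less where a joint would pass 70% of its speed; a pose out of reach is approached as far as the arm can. A call with a gripper value outside its range is refused whole. The fingers move at their own pace and stop on an object; "squeeze" is the grip in N (left out, the last holds). Time passes only in rows, so rows that repeat a pose let the fingers close. It gives the time, the measured TCP pose, the force and the opening at its end, in the units of the state.
- r.get_state(): the state, without advancing time (a new reading comes with each control period).
- r.capture(name): name is "scene" or "top" or "wrist"; returns the picture (420x560x3 uint8, blue, green, red); there is no depth.
- r.camera_params(name): a dict with "K" (3x3 intrinsics, pixels), "D" ([k1, k2, p1, p2, k3] as OpenCV has them; the pictures are not rectified), "rvec" (rotation vector, rad) and "tvec" (3), from world to camera coordinates, as OpenCV has them. Camera axes: x right, y down, z forward; pixel columns grow to the right and rows downward; lengths in m; the calibration is good to about 2 mm. A picture is of the moment at which its call begins: read the wrist's pose just before it. camera_params takes no time and is no camera call; for the wrist camera it gives the pose at the moment of the call.
- r.close_job(): hands the job in, once; it reports no verdict.
The state is a dict: "time_s": time; "joints": joint angles; "qd": joint speeds; "joint_torque": joint torques, N m; "tcp_pos": TCP position; "eef_rot": TCP orientation; "contact_force": force on the tool from outside, world axes, zero at the start; "moment": the same for the moment, N m; "gripper_width": finger opening in m.
Only numpy, scipy, OpenCV 4.12 (cv2) and the standard library are available. Lean on these libraries where they do the work, as an engineer would, in place of code of your own. Each camera call takes 0.05 s, during which the arm holds its last target. There are 200 camera calls.

## Task

Get the spray turbine ready and start it: with a fingertip on its knurled flow dial, turn the dial clockwise click by click until it has clicked in with its white line at the long bar mark, and let go of it; do not take the dial between the fingers. Then press the flat start button all the way down and come away. Do not press the mushroom-headed stop button, and leave everything else on and around the turbine where it stands.

Things in the scene. Friction and masses are not known exactly. Their poses are not given: they have to be found in the camera images.
- turbine: Spray turbine, fixed grey box 240 (x) x 360 (y) x 170 mm high; origin under its centre, z up. Black control panel on the -x part of its top. In its frame: dial axis at (-35, 75), start button (-45, -45), stop button (-45, -120) mm; a carrying handle along y at x = 109, up to 28 mm over the top. Nothing fixed is higher than 30 mm over the top.
- dial_face (a point): Centre of the flat top face of the flow dial, a round grey knob, axis vertical, 70 mm across, face 20 mm above the turbine's top; finely ridged rim, black disc with one white line on the face. Turns with the dial: x axis along the white line, z up. Six white marks lie round it on the panel, 30 degrees apart; clockwise from above: three dots, the long bar, two bigger dots.
- flow_dial (a joint): Dial angle, rad, growing clockwise from above: 0 = line at the smallest dot, a click every 0.5236, 1.571 = line at the long bar, stop at 2.67. Starts in one of the first three clicks. Sprung detents: 0.035 N m to leave a click (about 1 N at the rim; press 5 to 10 N on the face near the rim, or on the rim, and drag round), hump half way; let go, it snaps into the nearer click. It does not sink when pressed.
- long_bar (a point): Centre of the long bar mark, a white bar 20 x 5.5 mm on the turbine's top, pointing at the dial's axis, 52 mm from it and 15 degrees clockwise of the turbine's +x direction.
- start_button_top (a point): Centre of the top of the start button, a flat round grey push button 24 mm across, its top 21 mm above the turbine's top, in a steel collar 40 mm across and 12 mm high; the point moves with the button.
- start_button (a joint): Travel of the start button in m: 0 out, 0.005 fully down; sprung, fully down takes 4 N; it comes back by itself.
- stop_top (a point): Centre of the top of the stop button, a grey mushroom head 40 mm across, its top 30 mm above the turbine's top, 75 mm beside the start button; not to be pressed.
- stop_button (a joint): Travel of the stop button in m: 0 out, 0.005 fully down; sprung.
- tape_roll: Loose roll of masking tape lying flat on the turbine's top behind the buttons, 86 mm across, 68 mm hole, 25 mm high; origin at its underside.
- flat_brush: Loose flat paint brush 163 mm long, 38 mm wide, 12 mm thick, lying along y on the turbine's top behind the dial; origin at its underside, near mid-length.
- paint_tin: Loose open paint tin with a blue label beside the turbine (left end), 99 mm across, 115 mm high; origin under its centre.
- tumbler: Loose steel drinking tumbler beside the turbine (right end), 74 mm across, 172 mm high; origin under its centre.
- pet_bottle: Loose green bottle on the bench at the left, 80 mm across, 270 mm high; origin under its centre.
- brush_pot: Loose steel pot with upright brushes on the bench at the left, 84 mm across, 235 mm high with the brushes; origin under its centre.
- tin_lid: Loose steel tin lid with green paint lying on the bench at the right, 80 mm across, 7 mm high; origin under its centre.

How it is judged (in metres and radians):
On the way, in this order (a step that is already met when the one before it is completed fails the run):
1. the flow dial has clicked in at the long bar mark and the fingers have let go of it (value of joint flow_dial between 1.5008 and 1.6408 rad and contact force between the fingers and flow_dial below 0.3 N), for 0.2 s.
2. the start button is pressed down (value of joint start_button above 0.004 m and value of joint flow_dial between 1.5008 and 1.6408 rad), for 0.05 s.
At the end, for the whole second after the job is handed in: The dial rests in the click position of the long bar (joint 1.571 within 0.07 rad), the start button has been pressed at least 4 mm down after that and has come back up, the stop button is up, and the seven loose things are at rest within 20 mm of where they stood (value of joint flow_dial between 1.5008 and 1.6408 rad and velocity of joint flow_dial between -0.05 and 0.05 rad/s and value of joint each of start_button, stop_button below 0.001 m and distance of each of tape_roll, flat_brush, paint_tin, tumbler, pet_bottle, brush_pot, tin_lid from where it was at the start of the episode below 0.02 m and linear speed of each of tape_roll, flat_brush, paint_tin, tumbler, pet_bottle, brush_pot, tin_lid below 0.03 m/s); the robot touches nothing.
It fails at once if the dial is taken between the fingers (the fingers press on it while the point between them is below 12 mm over its face and within 20 mm of its axis) (contact force between the fingers and flow_dial above 0.5 N and horizontal distance between the grasp point and dial_face below 0.02 m and z of the grasp point in the frame of dial_face below 0.012 m).
It fails at once if the start button is pressed while the dial is not at the long bar (value of joint start_button above 0.003 m and not (value of joint flow_dial between 1.4208 and 1.7208 rad)).
It fails at once if the stop button is pressed (value of joint stop_button above 0.002 m).
It fails at once if a bystander is knocked, pushed away or lifted (over 30 mm) (distance of any of tape_roll, flat_brush, paint_tin, tumbler, pet_bottle, brush_pot, tin_lid from where it was at the start of the episode above 0.03 m).
It also fails if it takes over 58 s, if anything falls off the work surface, if the arm or the gripper's body presses on something with over 40 N, if the wrist force passes 120 N, or if a joint passes its speed limit or range.

## Working session

There is one attempt and no reset: what is moved stays moved. The work goes in short steps, Python scripts to look and compute and a tool call to move; the robot and the scene stay as the last step left them, time stands still between calls to the robot, and variables do not carry over. Pictures are saved under pics/ and viewed, about 8 in all and at most 12, crops included, and the job is handed in when it is done.

Besides the shell and the picture viewer there is one more tool, called by a JSON object that holds its "api" and its "payload". carry_out: Moves the arm, as the interface text tells. Its arguments: {"type":"object","properties":{"moves":{"type":"array"},"squeeze":{"type":"number"}},"required":["moves"]}

```bash
mkdir -p pics; ls
cat > h.py <<'E'
import numpy as np, cv2
from plant import r
def cam(n):
    p=r.camera_params(n); R=cv2.Rodrigues(np.array(p["rvec"],float))[0]
    return np.array(p["K"],float),np.array(p["D"],float),R,np.array(p["tvec"],float).ravel()
def ray(c,uv,z):
    K,D,R,t=c
    n=cv2.undistortPoints(np.array(uv,float).reshape(-1,1,2),K,D).reshape(-1,2)
    d=np.c_[n,np.ones(len(n))]@R; o=-R.T@t
    return o+d*((z-o[2])/d[:,2])[:,None]
def proj(c,P):
    K,D,R,t=c
    return cv2.projectPoints(np.array(P,float).reshape(-1,3),cv2.Rodrigues(R)[0],t,K,D)[0].reshape(-1,2)
E
python3 - <<'E'
from h import *
s=r.get_state(); print(s, r.tcp_to_grasp)
a=r.capture("top"); b=r.capture("scene")
cv2.imwrite("pics/top.png",a); cv2.imwrite("pics/scene.png",b)
E
```

```text
pics
{'time_s': 0.0, 'joints': array([ 9.16217054e+01,  2.05918654e+01,  6.35175558e-01, -1.80805740e-02,
       -7.01366896e+01, -1.65052852e+01]), 'qd': array([-0.01235714,  0.00227446, -0.03002912, -0.01415527, -0.00469558,
        0.04453388]), 'joint_torque': array([-2.41434309e-04, -5.82713091e+01,  2.93050611e+01,  6.99747384e+00,
        6.82278143e-03, -1.51419463e-04]), 'tcp_pos': array([0.17330884, 0.65187823, 0.2256349 ]), 'eef_rot': array([ 96.19057094,  89.90508575, -98.69916612]), 'contact_force': array([-0.05758951, -0.02864456, -0.84867726]), 'moment': array([-3.26168319e-02,  1.12412063e-05,  3.50099116e-02]), 'gripper_width': 0.0879498217537387} 0.0188
```

View pics/top.png

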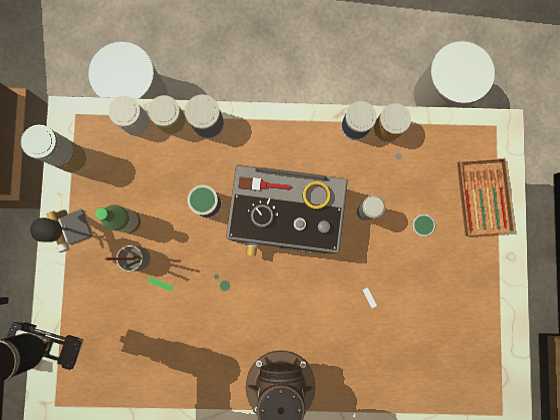

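View pics/scene.png

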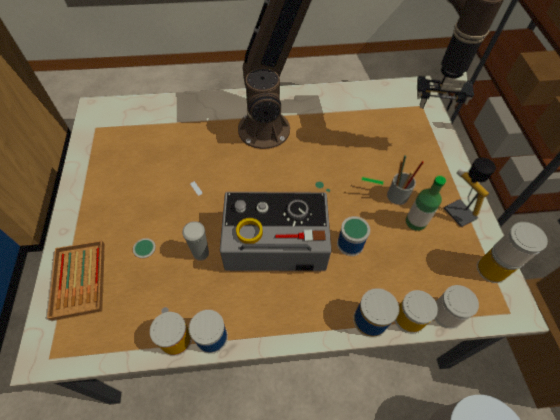

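The top view shows the turbine around (287,208), with the dial at about (262,215), start at (300,224) and stop at (324,227). The tape is at (316,195), the brush at (265,185), and the handle is on the far side. Next I'll zoom in and measure.

Run:
```python
from h import *
a=cv2.imread("pics/top.png"); c=cam("top")
cv2.imwrite("pics/topz.png",cv2.resize(a[155:265,220:355],None,fx=5.5,fy=5.5,interpolation=cv2.INTER_CUBIC))
for n,uv,z in [("dial",(262,215),.19),("start",(300,224),.191),("stop",(324,227),.2)]: print(n,ray(c,uv,z).round(4))
print("cam",-c[2].T@c[3])
# black panel
z=.17
hsv=cv2.cvtColor(a,cv2.COLOR_BGR2HSV); m=((hsv[...,2]<60)).astype(np.uint8)
m[:155]=0;m[265:]=0;m[:,:220]=0;m[:,355:]=0
cs=cv2.findContours(m,cv2.RETR_EXTERNAL,cv2.CHAIN_APPROX_NONE)[0]
k=max(cs,key=cv2.contourArea); P=ray(c,k[:,0].astype(float),z)[:,:2]
rc=cv2.minAreaRect((P*1000).astype(np.float32)); print(rc)
```

```text
dial [[0.5566 0.0714 0.19  ]]
start [[ 0.5313 -0.0473  0.191 ]]
stop [[ 0.523  -0.1211  0.2   ]]
cam [0.4104956  0.01624168 1.69440792]
((536.0868530273438, -47.447998046875), (244.41481018066406, 134.01434326171875), 84.21468353271484)
```

View pics/topz.png

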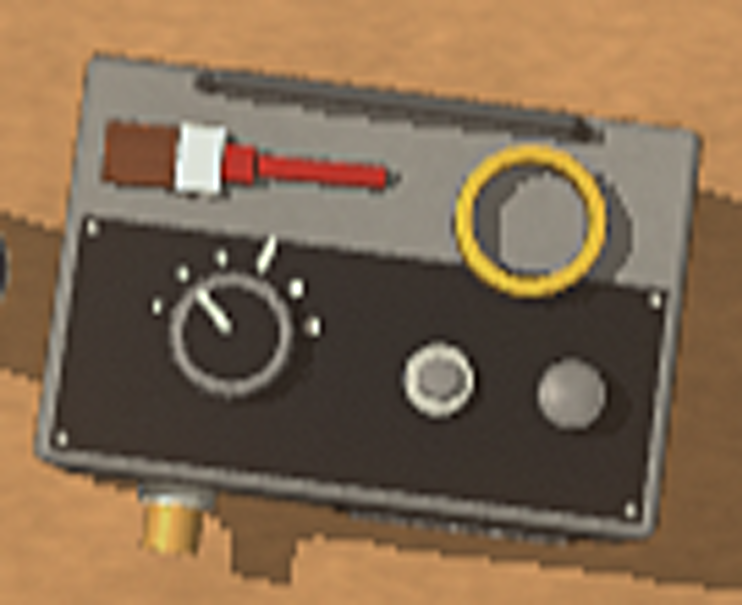

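The white line points at the second dot (about 0.524 rad), so it needs two clicks clockwise. The turbine's yaw is about -7°. I'll raise the arm clear of the bottle and travel with the fingers shut.

{"api": "carry_out", "payload": {"moves": [[0,0,50,0,0,0,0],[0,0,100,0,0,0,0],[0,0,130,0,0,0,0],[28,-41,130,0,0,0,0],[56,-82,130,0,0,0,0]], "squeeze": 20}}

```text
time_s: 0.6
tcp_pos: [0.2292, 0.5701, 0.3564]
eef_rot: [-17.0, 90.0, 148.2]
contact_force: [1.5, -0.3, 0.2]
gripper_width: 0.053
```

{"api": "carry_out", "payload": {"moves": [[28,-41,0,0,0,0,0],[56,-82,0,0,0,0,0],[84,-123,0,0,0,0,0],[112,-164,0,0,0,0,0],[140,-205,0,0,0,0,0]]}}

```text
time_s: 1.1
tcp_pos: [0.3699, 0.3633, 0.3565]
eef_rot: [-8.7, 90.0, 156.5]
contact_force: [1.1, 0.3, -0.4]
gripper_width: 0.0133
```

{"api": "carry_out", "payload": {"moves": [[28,-41,0,0,0,0,0],[56,-82,0,0,0,0,0],[84,-123,0,0,0,0,0],[112,-164,0,0,0,0,0],[130,-190,0,0,0,0,0]]}}

```text
time_s: 1.6
tcp_pos: [0.5003, 0.1726, 0.3564]
eef_rot: [67.4, 90.0, -127.5]
contact_force: [0.5, 0.3, -0.1]
gripper_width: 0.0005
```

Run:
```python
from h import *
from scipy.spatial.transform import Rotation as Ro
s=r.get_state(); print(s['time_s'],s['tcp_pos'],s['joints'].round(1),s['gripper_width'],s['contact_force'])
print(Ro.from_euler('xyz',s['eef_rot'],degrees=True).as_matrix().round(3))
c=cam("wrist"); print(-c[2].T@c[3], proj(c,[[.5566,.0714,.19],[.5313,-.0473,.191],s['tcp_pos']]).round(0))
cv2.imwrite("pics/w1.png",r.capture("wrist"))
```

```text
1.6 [0.50032055 0.17258392 0.35638203] [ 40.3   3.3  -4.8   0.  -82.   34.7] 0.0004569177523825494 [ 0.53105655  0.34071385 -0.11309691]
[[-0.    -0.258 -0.966]
 [-0.    -0.966  0.258]
 [-1.     0.     0.   ]]
[0.5800793  0.15199249 0.51324022] [[362. 119.]
 [477. 114.]
 [282. 265.]]
```

View pics/w1.png

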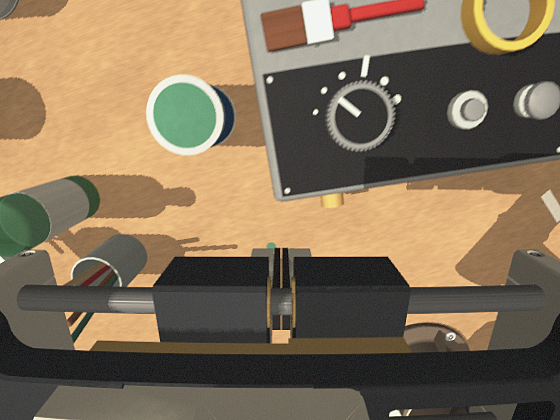

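The wrist view confirms it. The dial centre is near (361,116), the line points at the second dot (325,89), the bar is at (366,65) and start is at (469,108). I'll refine the dial and start positions with circle fits.

Run:
```python
from h import *
a=cv2.imread("pics/w1.png"); c=cam("wrist")
g=cv2.GaussianBlur(cv2.cvtColor(a,cv2.COLOR_BGR2GRAY),(0,0),1)
m=(g>62).astype(np.uint8)
for n,uv,z,R in [("dial",(361,116),.19,55),("start",(473,107),.191,40),("stop",(545,100),.2,60)]: print(n,ray(c,uv,z).round(4))
# black-surrounded blobs
m=(g>75).astype(np.uint8); 
n,l,st,ce=cv2.connectedComponentsWithStats(m)
for i in range(1,n):
    x,y,w,h,A=st[i]
    if 300<ce[i][0]<560 and 50<ce[i][1]<170 and 15<A<9000: print(st[i],ce[i].round(1),ray(c,ce[i],.17)[0].round(4),ray(c,ce[i],.19)[0].round(4))
# dial ring outer: min enclosing circle
```

```text
dial [[0.5606 0.0696 0.19  ]]
start [[ 0.5409 -0.0465  0.191 ]]
stop [[ 0.5311 -0.1185  0.2   ]]
[337  71  10  10  75] [341.5  75.3] [0.6055 0.0766 0.17  ] [0.6041 0.0809 0.19  ]
[ 325   75   77   77 2228] [360.3 112.2] [0.5634 0.0645 0.17  ] [0.5645 0.0695 0.19  ]
[ 513   81   47   39 1471] [537.4 100.1] [ 0.5282 -0.135   0.17  ] [ 0.5313 -0.1184  0.19  ]
[320  86   8   9  59] [323.5  90.1] [0.5958 0.0984 0.17  ] [0.5949 0.1014 0.19  ]
[ 447   89   42   41 1319] [467.5 109.3] [ 0.5373 -0.0528  0.17  ] [ 0.5399 -0.041   0.19  ]
[312 108   7   8  47] [315.1 111.5] [0.5766 0.1122 0.17  ] [0.5769 0.1144 0.19  ]
[556 146   4   7  24] [557.7 149.2] [ 0.4658 -0.159   0.17  ] [ 0.4726 -0.1409  0.19  ]
```

The dial axis is at about (0.560, 0.0695). The dots sit at world angles 68.7°, 38.8° and 8.7°, so the bar is at -21°. Start is at about (0.537, -0.048). I'll make contact at world angle 90° and r = 26 mm, and come down there.

{"api": "carry_out", "payload": {"moves": [[30,-38,0,0,0,0,0],[60,-77,0,0,0,0,0],[60,-77,-50,0,0,0,0],[60,-77,-100,0,0,0,0],[60,-77,-145,0,0,0,0]]}}

```text
time_s: 2.15
tcp_pos: [0.5588, 0.0974, 0.2092]
eef_rot: [10.6, 89.9, 175.6]
contact_force: [0.6, 1.4, -0.5]
gripper_width: 0.0005
```

{"api": "carry_out", "payload": {"moves": [[0,0,-5,0,0,0,0],[0,0,-10,0,0,0,0],[0,0,-14,0,0,0,0],[0,0,-16,0,0,0,0],[0,0,-18,0,0,0,0]]}}

```text
time_s: 2.65
tcp_pos: [0.5602, 0.0988, 0.1951]
eef_rot: [-140.0, 89.8, 25.2]
contact_force: [0.8, 0.5, 0.3]
gripper_width: 0.0004
```

{"api": "carry_out", "payload": {"moves": [[0,-3,0,0,0,0,0],[0,-3,-1,0,0,0,0],[0,-3,-2,0,0,0,0],[0,-3,-3,0,0,0,0],[0,-3,-3,0,0,0,0]]}}

```text
time_s: 3.15
tcp_pos: [0.5594, 0.0953, 0.1904]
eef_rot: [47.0, 90.0, -147.9]
contact_force: [0.4, 0.6, -0.3]
gripper_width: 0.0003
```

{"api": "carry_out", "payload": {"moves": [[0,0,-1,0,0,0,0],[0,0,-1,0,0,0,0],[0,0,-1,0,0,0,0]]}}

```text
time_s: 3.45
tcp_pos: [0.5596, 0.0954, 0.1903]
eef_rot: [-164.0, 90.0, 1.1]
contact_force: [-2.4, 0.4, 5.0]
gripper_width: 0.0004
```

{"api": "carry_out", "payload": {"moves": [[0,0,-1,0,0,0,0],[0,0,-1,0,0,0,0],[0,0,-1,0,0,0,0]]}}

```text
time_s: 3.75
tcp_pos: [0.5597, 0.0954, 0.1901]
eef_rot: [-158.6, 89.9, 6.5]
contact_force: [-3.9, 0.2, 10.4]
gripper_width: 0.0
```

{"api": "carry_out", "payload": {"moves": [[2.7,-0.1,0.3,0,0,-0.105,0],[5.4,-0.6,0.3,0,0,-0.209,0],[8,-1.3,0.3,0,0,-0.314,0],[10.6,-2.2,0.3,0,0,-0.419,0],[13,-3.5,0.3,0,0,-0.524,0]]}}

```text
time_s: 4.25
tcp_pos: [0.5717, 0.0908, 0.19]
eef_rot: [101.6, 89.9, -123.5]
contact_force: [-8.0, -3.2, 12.2]
gripper_width: 0.0004
```

{"api": "carry_out", "payload": {"moves": [[0,0,0,0,0,0,0],[0,0,0,0,0,0,0]]}}

```text
time_s: 4.45
tcp_pos: [0.5719, 0.0907, 0.1901]
eef_rot: [114.9, 89.9, -110.0]
contact_force: [-4.9, -3.0, 11.2]
gripper_width: 0.0003
```

Run:
```python
from h import *
a=r.capture("wrist"); cv2.imwrite("pics/w2.png",a); print(r.get_state()['joints'].round(0))
b=r.capture("top"); cv2.imwrite("pics/w2t.png",b)
z=cv2.resize(b[190:245,235:310],(560,411),interpolation=cv2.INTER_CUBIC)
cv2.imwrite("pics/w2c.png",cv2.resize(np.hstack([a[:411],z]),(800,294)))
```

```text
[ 28.  13. -15.   0. -62.  17.]
```

View pics/w2c.png

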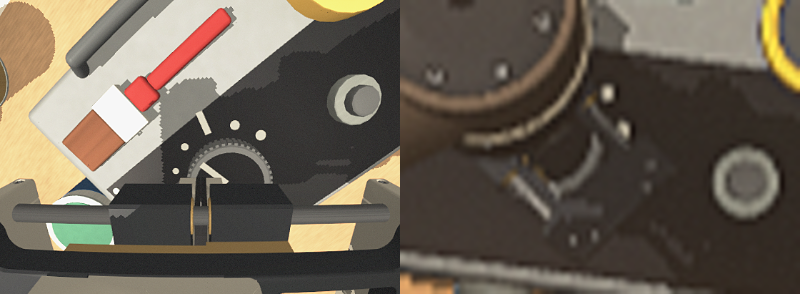

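The wrist view at (205,165)-(227,183) shows the line now at the third dot (184,147), so it has moved exactly one click. On to the next one.

{"api": "carry_out", "payload": {"moves": [[2.3,-1.5,0.3,0,0,-0.105,0],[4.4,-3.2,0.3,0,0,-0.209,0],[6.3,-5.1,0.3,0,0,-0.314,0],[8.0,-7.2,0.3,0,0,-0.419,0],[9.5,-9.5,0.3,0,0,-0.524,0]]}}

```text
time_s: 5.05
tcp_pos: [0.5795, 0.081, 0.1899]
eef_rot: [100.8, 89.7, -154.4]
contact_force: [-14.2, -0.9, 15.3]
gripper_width: 0.0004
```

{"api": "carry_out", "payload": {"moves": [[0,0,0,0,0,0,0],[0,0,3,0,0,0,0],[0,0,30,0,0,0,0],[0,0,60,0,0,0,0],[0,0,60,0,0,0,0]]}}

```text
time_s: 5.55
tcp_pos: [0.5843, 0.0829, 0.2536]
eef_rot: [-90.8, 89.6, 14.3]
contact_force: [0.1, -0.1, 0.8]
gripper_width: 0.0005
```

Run:
```python
from h import *
a=r.capture("wrist"); cv2.imwrite("pics/w3.png",a); c=cam("wrist")
print(r.get_state()['joints'].round(0),proj(c,[[.56,.0695,.19],[.6084,.0506,.17]]))
```

```text
[ 27.  11.  -9.   0. -70. -12.] [[316.6859213  218.07556367]
 [262.78483064 173.19993152]]
```

View pics/w3.png

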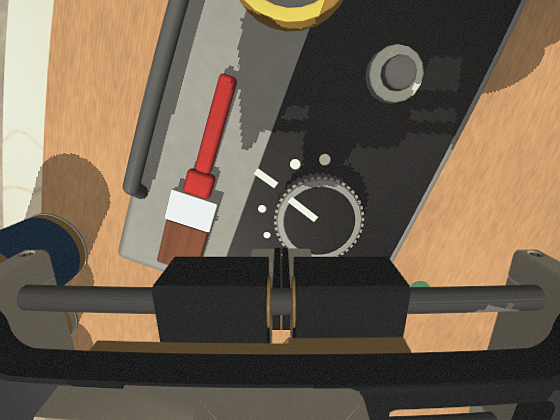

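The line (288,196)-(317,219) points at the bar (255,171)-(277,186). I'll check that with numbers and locate the start button from this image, with its top centre at about (400,71).

Run:
```python
from h import *
a=cv2.imread("pics/w3.png")
# camera pose unchanged since the picture (arm holding)
c=cam("wrist")
L=ray(c,[(288,196),(317,219)],.19); B=ray(c,[(256,172),(277,186)],.17)
for P in (L,B): d=P[0]-P[1]; print(np.degrees(np.arctan2(d[1],d[0])),P.round(4)[:,:2])
print(ray(c,(400,71),.191), r.get_state()['tcp_pos'])
```

```text
-23.99338778906636 [[0.5858 0.0585]
 [0.5595 0.0702]]
-19.234935407667038 [[0.6139 0.0511]
 [0.5948 0.0577]]
[[ 0.53652705 -0.04496168  0.191     ]] [0.58326209 0.08286161 0.25143714]
```

Line and bar agree within a few degrees, so the dial is clicked in and released. Now the start button.

{"api": "carry_out", "payload": {"moves": [[-16,-43,0,0,0,0,0],[-32,-86,0,0,0,0,0],[-47,-129,0,0,0,0,0],[-47,-129,-25,0,0,0,0],[-47,-129,-50,0,0,0,0]]}}

```text
time_s: 6.1
tcp_pos: [0.5347, -0.0479, 0.1988]
eef_rot: [-83.5, 89.9, 21.5]
contact_force: [0.9, 0.3, -1.6]
gripper_width: 0.0005
```

{"api": "carry_out", "payload": {"moves": [[0,0,0,0,0,0,0],[0,0,-3,0,0,0,0],[0,0,-6,0,0,0,0],[0,0,-6,0,0,0,0]]}}

```text
time_s: 6.5
tcp_pos: [0.5353, -0.0463, 0.1936]
eef_rot: [-91.0, 90.0, 14.1]
contact_force: [0.4, -0.7, 1.0]
gripper_width: 0.0007
```

{"api": "carry_out", "payload": {"moves": [[0,0,-3,0,0,0,0],[0,0,-5,0,0,0,0],[0,0,-7,0,0,0,0],[0,0,-8.5,0,0,0,0],[0,0,-8.5,0,0,0,0]]}}

```text
time_s: 7.0
tcp_pos: [0.5356, -0.0464, 0.1862]
eef_rot: [-100.8, 89.9, 4.3]
contact_force: [-2.9, 2.7, 11.1]
gripper_width: 0.0005
```

{"api": "carry_out", "payload": {"moves": [[0,0,-1,0,0,0,0],[0,0,-1,0,0,0,0]]}}

```text
time_s: 7.2
tcp_pos: [0.5357, -0.0464, 0.186]
eef_rot: [-102.2, 89.8, 2.9]
contact_force: [-4.1, 3.2, 17.8]
gripper_width: 0.0006
```

{"api": "carry_out", "payload": {"moves": [[0,0,10,0,0,0,0],[0,0,50,0,0,0,0],[0,0,90,0,0,0,0],[-40,0,110,0,0,0,0],[-60,0,110,0,0,0,0]]}}

```text
time_s: 7.7
tcp_pos: [0.4744, -0.0469, 0.2966]
eef_rot: [-95.1, 89.8, 10.0]
contact_force: [-0.2, 0.5, -0.6]
gripper_width: 0.0004
```

Run:
```python
from h import *
a=r.capture("wrist"); cv2.imwrite("pics/w4.png",a); s=r.get_state(); print(s['time_s'],s['tcp_pos'],s['contact_force'])
```

```text
7.75 [ 0.47157086 -0.0469678   0.29546369] [-3.83177488 -0.00475592 -3.56683414]
```

View pics/w4.png

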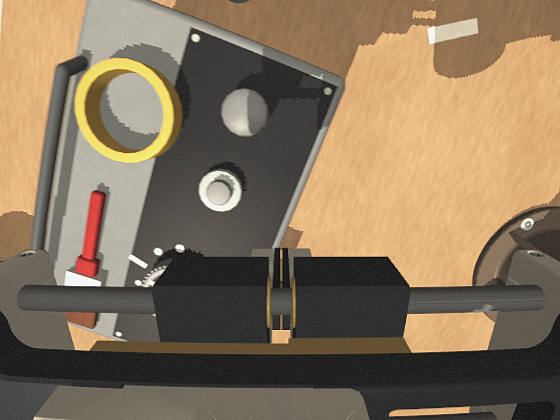

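The start button is up, the tape and brush are in place, and the gripper is clear. The visible part of the line still points at the bar (137,261). I'll let the arm settle and hand in.

{"api": "carry_out", "payload": {"moves": [[0,0,0,0,0,0,0],[0,0,0,0,0,0,0],[0,0,0,0,0,0,0]]}}

```text
time_s: 8.05
tcp_pos: [0.4753, -0.0467, 0.2931]
eef_rot: [93.7, 89.9, -161.3]
contact_force: [-0.1, -0.4, -0.4]
gripper_width: 0.0007
```

```bash
python3 -c "
from plant import r
print(r.get_state()['contact_force']); print(r.close_job())"
```

```text
[-0.12729061 -0.42030204 -0.38238939]
the job is handed in; nothing more can be done
None
```

The dial is set to the long bar and the start button has been pressed. I handed the job in at about 8 s; no verdict is reported.

- **Dial:** I pressed the shut fingertips on the dial face about 26 mm from its axis and dragged it clockwise two clicks, from the second dot to the third dot to the long bar. I looked after each click, then lifted off. The white line measured -24° and the bar -19°, against an expected -21°. That 5° gap is close to the judged tolerance of about 4°. I put it down to reading coarse pixels, since the dial snaps into its click.
- **Press force:** It reached 15 N while dragging the second click, above the suggested 5 to 10 N, but the dial still moved exactly one click.
- **Start button:** I pressed it down to z = 0.186 m, which is its full 5 mm of travel, and the force rose to 18 N at the bottom. I then withdrew clear.
- **Last look:** The start button was back up and the stop button was untouched. The tape and brush were still in place on the turbine, and the contact force was about zero. The gripper partly hid the dial in that picture, but the visible part of the line still pointed at the bar. I did not recheck the other loose things; they were never near the arm's path.

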